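Put three mixed-up containers back on the storage boards of their kind

TASK

Each of the three small wooden storage boards is for one kind of container, shown by the spare fixed at its back end, but the containers on the three cork pads have been mixed up. Put the green-lidded jar, the vial and the slide pack each in the middle of the cork pad beside the spare of its own kind, resting flat or upright as they do now; park things on the empty black mat on the way if you like. Never tip the jar or the vial over, and leave the loupe and the marker where they lie.

Things in the scene. Friction and masses are not known exactly. Their poses are not given: they have to be found in the camera images.
- jar_mid (a point): loose seed jar, clear with a green lid, 54 mm across the glass (up to 58 mm high) and 50 mm across the lid, 70 mm high, 110 g, standing upright on a cork pad that is not its own (one without a jar as its spare). This point is its centre, half-way up (35 mm above its underside); z up.
- vial_mid (a point): loose sample vial with a pale screw cap and a label with a dark band, 24 mm in diameter, 66 mm high, 26 g, standing upright on a cork pad that is not its own. This point is its centre, half-way up (33 mm above its underside); z up.
- pack_mid (a point): loose cardboard pack of glass slides, white with a red stripe on top, 30 x 78 x 28 mm high, 160 g, lying flat on a cork pad that is not its own, roughly lengthwise along that board. This point is its centre (14 mm above its underside); x across the narrow 30 mm side, y along the 78 mm length, z up.
- jar_pad (a point): wooden storage board, 178 x 100 x 8 mm, fixed to the table. At its front end is an inlaid square cork pad 86 x 86 mm, its top 9 mm above the table; at its back end stands, fixed to the board, a spare green-lidded seed jar like the loose one (54 mm across, 70 mm high), 86 mm from the pad's centre along +x. This point is the centre of the cork pad's top; x runs along the board towards the spare, z up. At the start a thing of a wrong kind stands on the pad.
- vial_pad (a point): wooden storage board, 178 x 100 x 8 mm, fixed to the table. At its front end is an inlaid square cork pad 86 x 86 mm, its top 9 mm above the table; at its back end stands, fixed to the board, a spare sample vial like the loose one (24 mm in diameter, 66 mm high), 86 mm from the pad's centre along +x. This point is the centre of the cork pad's top; x runs along the board towards the spare, z up. At the start a thing of a wrong kind stands on the pad.
- pack_pad (a point): wooden storage board, 178 x 100 x 8 mm, fixed to the table. At its front end is an inlaid square cork pad 86 x 86 mm, its top 9 mm above the table; at its back end stands, fixed to the board, a spare slide pack like the loose one (30 x 78 x 28 mm, lying across the board), 86 mm from the pad's centre along +x. This point is the centre of the cork pad's top; x runs along the board towards the spare, z up. At the start a thing of a wrong kind stands on the pad.
- mat_top (a point): empty square black rubber mat, 104 x 104 x 5 mm, fixed to the table, free for parking a thing. This point is the centre of its top; x and y along its sides, z up.
- loupe: bystander, loose: hand loupe with a black lens ring and a pale handle, lying flat on the table beyond the boards on the left, 43 x 94 x 18 mm. Origin at the centre of its underside; y along its length.
- marker: bystander, loose: black and white felt marker lying across the near right part of the table (another marker at the back is fixed), 138 mm long, 17 mm thick. Origin at the middle of its underside; x along its length.
Things that resemble listed ones, but are neither listed nor needed, are in the scene too. Of the things like the part that bears jar_mid, leave any that is blue or orange; of the rest the larger one is meant.

How it is judged (in metres and radians):
At the end, for the whole second after the job is handed in: The jar, the vial and the slide pack each rest on the cork pad of the board whose spare is of their kind: centre within 15 mm of the pad's centre, standing flat on the pad (height within 5 mm, tilt under 0.12 rad), at rest (horizontal distance between jar_mid and jar_pad below 0.015 m and z of jar_mid in the frame of jar_pad between 0.03 and 0.04 m and angle between each of jar_mid, vial_mid, pack_mid's own z axis and vertical below 0.12 rad and linear speed of each of jar, vial, pack below 0.02 m/s and horizontal distance between vial_mid and vial_pad below 0.015 m and z of vial_mid in the frame of vial_pad between 0.028 and 0.038 m and horizontal distance between pack_mid and pack_pad below 0.015 m and z of pack_mid in the frame of pack_pad between 0.009 and 0.019 m); the robot touches nothing.
It fails at once if the loupe is pushed more than 30 mm (distance of loupe from where it was at the start of the episode above 0.03 m).
It fails at once if the marker is pushed more than 30 mm (distance of marker from where it was at the start of the episode above 0.03 m).
It fails at once if the jar is tipped over (angle between jar_mid's own z axis and vertical above 0.7 rad).
It fails at once if the vial is tipped over (angle between vial_mid's own z axis and vertical above 0.7 rad).
It also fails if it takes over 122 s, if anything falls off the work surface, if the arm or the gripper's body presses on something with over 40 N, if the wrist force passes 120 N, or if a joint passes its speed limit or range.

ROBOT

A 6-joint arm with a two-finger parallel gripper is mounted at the origin on a cart in front of the work surface, level with it; the furniture and walls round the work are solid. World frame = base frame: x ahead of the robot, y to its left, z up, the work surface at z = 0. Lengths are in m, angles in degrees, forces in N, time in s.
With the tool pointing down it reaches from about 0.4 to 0.825 m from the base axis. Payload 7 kg.
Tool frame: the origin (TCP) lies on the centre line of the jaws, within the pads' length; the fingertips stand 14 mm ahead of it and the grasp point (between the pads) lies 5 mm behind it; z points along the fingers, y is the line along which they close (so a half turn about z gives the same grasp; the last joint's range is limited). The gripper opens to 88 mm and grips with 3 to 60 N. Pads are 19 mm wide; open, the fingers measure 130 mm over their backs; the gripper's body (78 mm by 193 mm) begins 47 mm behind the grasp point.
Start: joints at [91.049, 20.546, 0.682, 0, -70.136, -16.507], TCP at [0.18, 0.651, 0.241] pointing down, gripper open.
Joint ranges: [-176.03, 176.03], [-82.01, 121.73], [-58.28, 71.71], [-173.87, 95.51], [-174.79, -0.11], [-173.66, 173.66]. Speed limits (degrees/s): [136.94, 136.94, 172.46, 180, 180, 180].

INTERFACE

Orientations are given as [roll, pitch, yaw] about the fixed x, y, z axes, in that order (R = Rz(yaw) Ry(pitch) Rx(roll)).
In Python, from plant import r gives the robot as it stands.
- The arm moves only by the tool send_rows, never from a script. Its argument "steps" is a list of rows, each an object with "dp": the shift along the tool's x, y, z in mm, a list of three; "roll": the turn about the tool's z in rad; "jaw": the opening in per cent of the stroke, from 0 (shut) to 100 (fully open). In form: [{"dp": [tx, ty, tz], "roll": roll, "jaw": jaw}, ...]. A call has 1 to 5 rows; each row is the pose to reach, as a shift and turn from the pose commanded when the call began, along the tool's axes at that moment; what a row does not reach only later rows make up. A row lasts 1/8 s, in which the tool goes at most 62.5 mm and 10.7 degrees, less where a joint would pass 70% of its speed; a pose out of reach is approached as far as the arm can. A call with a gripper value outside its range is refused whole. The fingers move at their own pace and stop on an object; "newtons" is the grip in N (left out, the last holds). Time passes only in rows, so rows that repeat a pose let the fingers close. It gives the time, the measured TCP pose, the force, the opening and the grip force at its end, in the units of the state.
- r.get_state(): the state, without advancing time (a new reading comes with each control period).
- r.capture(name): name is "scene" or "top" or "wrist"; returns a dict with "image" (400x640x3 uint8, blue, green, red), "K" (3x3 intrinsics, pixels), "rvec" (rotation vector, rad) and "tvec" (3), from world to camera coordinates, as OpenCV has them. Camera axes: x right, y down, z forward; pixel columns grow to the right and rows downward; lengths in m; the calibration is good to about 2 mm. A picture is of the moment at which its call begins. There is no depth.
- r.close_job(): hands the job in; it is judged then, once.
The state is a dict: "time_s": time; "joints": joint angles; "qd": joint speeds; "joint_torque": joint torques, N m; "tcp_pos": TCP position; "eef_rot": TCP orientation; "contact_force": force on the tool from outside, world axes, zero at the start; "moment": the same for the moment, N m; "gripper_width": finger opening in m; "gripper_force": force on a finger pad.
Only numpy, scipy, OpenCV 4.12 (cv2) and the standard library are available. Lean on these libraries where they do the work, as an engineer would, in place of code of your own. Each camera call takes 0.05 s, during which the arm holds its last target. There are 200 camera calls.

## Working session

There is one attempt and no reset: what is moved stays moved. The work goes in short steps, Python scripts to look and compute and a tool call to move; the robot and the scene stay as the last step left them, time stands still between calls to the robot, and variables do not carry over. Pictures are saved under pics/ and viewed, at most 14 in all, crops included, and the job is handed in when it is done.

Besides the shell and the picture viewer there is one more tool, called in YAML: its name, and indented under it one key for each argument. send_rows: Moves the arm, as the interface text tells. Its arguments: {"type":"object","properties":{"steps":{"type":"array","items":{"type":"object","properties":{"dp":{"type":"array","items":{"type":"number"}},"roll":{"type":"number"},"jaw":{"type":"number"}}}},"newtons":{"type":"number"}},"required":["steps"]}

```bash
mkdir -p pics; ls; python3 - <<'E'
from plant import r
import cv2
print(r.get_state())
for n in("scene","top","wrist"):
    c=r.capture(n); cv2.imwrite(f"pics/{n}0.png",c["image"]); print(n,c["K"],c["rvec"],c["tvec"])
E
```

```text
pics
{'time_s': 0.0, 'joints': array([ 9.10493154e+01,  2.05922950e+01,  6.32652193e-01, -2.06184251e-02,
       -7.01355530e+01, -1.65074803e+01]), 'qd': array([-0.00466267, -0.07097976,  0.07425229,  0.04457262,  0.01156399,
       -0.08520996]), 'joint_torque': array([-9.13362837e-04, -5.82715023e+01,  2.93074107e+01,  6.99759588e+00,
        7.00330449e-03, -1.49781799e-04]), 'tcp_pos': array([0.17980132, 0.6501186 , 0.23960288]), 'eef_rot': array([ 1.79903220e+02, -8.46813644e-03, -1.54651799e+01]), 'contact_force': array([ 0.07922708,  0.65787695, -0.99195572]), 'moment': array([0.033453  , 0.03457772, 0.01759863]), 'gripper_force': 0.0, 'gripper_width': 0.08788908729146641}
scene [[462.48933459   0.         324.76447477]
 [  0.         462.48933459 202.77518695]
 [  0.           0.           1.        ]] [ 0.85378251 -2.62097195  0.98816926] [0.35683284 0.37663967 0.77599654]
top [[402.85992701   0.         318.02743033]
 [  0.         402.85992701 194.22427214]
 [  0.           0.           1.        ]] [ 2.17156747 -2.13448068  0.07262684] [-0.12379908  0.5464858   0.85073082]
wrist [[278.15701102   0.         322.07576343]
 [  0.         278.15701102 202.93129475]
 [  0.           0.           1.        ]] [-1.77947405  2.33865409  0.35267918] [ 0.67374347 -0.03697842  0.38993844]
```

View pics/scene0.png

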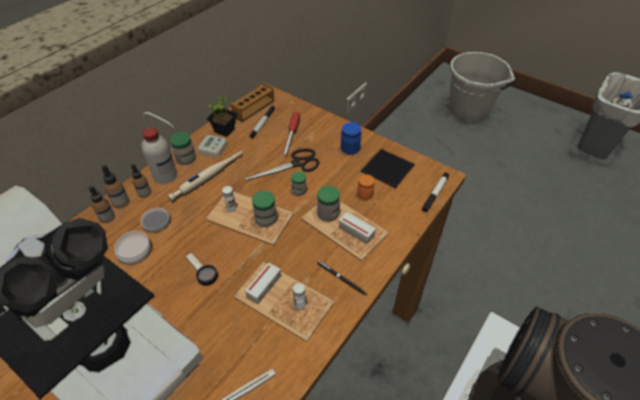

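View pics/top0.png

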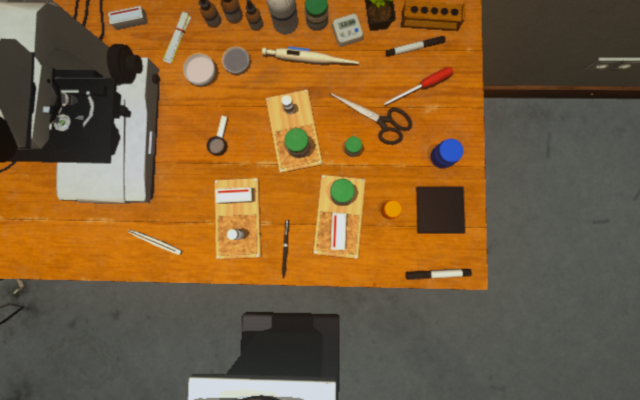

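View pics/wrist0.png

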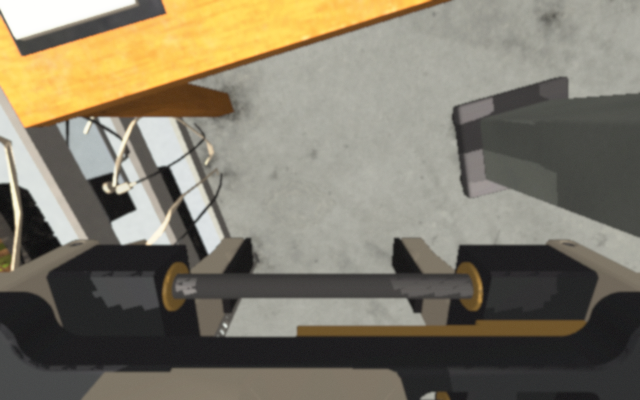

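The top view shows three boards:
- Vial board: spare (288,103), loose jar (297,143).
- Pack board: spare (235,195), loose vial (236,235).
- Jar board: spare (343,191), loose pack (338,231).

The mat is at (440,210), the loupe at (218,140) and the marker at (438,273).

Things that could be taken for the jar:
- Large green-lidded jar on the vial board's pad (297,143).
- Fixed spare (343,191).
- Small green jar (353,146).
- Back green jar (316,12).
- Blue (447,153) and orange (392,209) containers.

I choose (297,143). It is on cork, has a green lid and is the larger one. I'll check it in a crop.

```bash
cat > h.py <<'E'
import cv2,numpy as np
from plant import r
def cam(c):
    R=cv2.Rodrigues(np.array(c["rvec"],float))[0]; t=np.array(c["tvec"],float).ravel()
    return np.array(c["K"]),R,t
def plane(c,uv,z):
    K,R,t=cam(c); o=-R.T@t; d=R.T@np.linalg.inv(K)@[uv[0],uv[1],1]
    return (o+d*(z-o[2])/d[2])
def tri(c1,p1,c2,p2):
    P=[cam(c)[0]@np.c_[cam(c)[1],cam(c)[2]] for c in(c1,c2)]
    X=cv2.triangulatePoints(P[0],P[1],np.array(p1,float).reshape(2,1),np.array(p2,float).reshape(2,1)).ravel()
    return X[:3]/X[3]
def proj(c,X): return cv2.projectPoints(np.array(X,float).reshape(-1,3),np.array(c["rvec"]),np.array(c["tvec"]),np.array(c["K"]),None)[0].reshape(-1,2)
def blobs(img,lo,hi,amin=15):
    m=cv2.inRange(cv2.cvtColor(img,cv2.COLOR_BGR2HSV),np.array(lo),np.array(hi))
    n,l,s,ce=cv2.connectedComponentsWithStats(m)
    return [(ce[i].round(1).tolist(),s[i].tolist()) for i in range(1,n) if s[i,4]>=amin],m
E
python3 - <<'E'
from h import *
T=r.capture("top");S=r.capture("scene")
for n,c,(x0,y0,w,h) in(("top",T,(205,85,170,180)),("scene",S,(200,170,200,170))):
    im=c["image"]; cv2.imwrite(f"pics/{n}c.png",cv2.resize(im[y0:y0+h,x0:x0+w],None,fx=3.3 if n=="top" else 3.5,fy=3.3 if n=="top" else 3.5,interpolation=cv2.INTER_CUBIC))
    for nm,lo,hi in(("green",(45,90,40),(85,255,255)),("white",(0,0,165),(180,50,255)),("wood",(12,60,175),(28,150,255)),("black",(0,0,0),(180,80,45))):
        print(n,nm,[b for b in blobs(im,lo,hi,25)[0] if 200<b[0][0]<470 and 85<b[0][1]<320])
E
```

```text
top green [([296.0, 139.7], [285, 129, 23, 23, 416]), ([353.1, 144.4], [346, 137, 16, 16, 194]), ([342.0, 190.5], [331, 179, 23, 24, 438])]
top white [([403.5, 93.8], [385, 85, 37, 19, 86]), ([286.0, 99.9], [282, 96, 9, 9, 68]), ([362.2, 110.3], [343, 100, 35, 21, 144]), ([221.7, 126.6], [218, 117, 8, 20, 95]), ([233.2, 195.9], [216, 188, 36, 15, 373]), ([339.6, 231.5], [331, 213, 15, 37, 378]), ([231.9, 234.1], [228, 230, 9, 9, 74]), ([446.6, 273.5], [432, 271, 31, 6, 152])]
top wood [([303.5, 108.4], [294, 89, 20, 40, 373]), ([285.4, 97.7], [280, 94, 13, 12, 45]), ([275.7, 123.3], [266, 96, 21, 76, 430]), ([285.7, 118.9], [284, 112, 5, 16, 28]), ([220.1, 123.1], [217, 115, 10, 21, 27]), ([316.6, 152.2], [310, 130, 12, 35, 85]), ([322.6, 205.4], [313, 175, 22, 79, 438]), ([237.4, 208.1], [215, 178, 45, 81, 859]), ([354.6, 211.1], [332, 179, 33, 79, 475]), ([230.7, 208.4], [228, 203, 5, 12, 36]), ([331.1, 224.5], [331, 215, 2, 22, 25])]
top black []
scene green [([298.3, 177.2], [292, 172, 13, 11, 115]), ([328.1, 194.9], [318, 186, 21, 19, 312]), ([263.2, 200.0], [253, 191, 21, 19, 3
[... 605 characters left out ...]
, 11, 8, 38]), ([379.3, 232.6], [374, 225, 12, 18, 84]), ([275.0, 235.0], [273, 230, 6, 11, 29]), ([269.9, 304.6], [238, 264, 77, 75, 752]), ([282.9, 284.4], [272, 273, 27, 23, 267]), ([317.0, 295.0], [304, 285, 26, 19, 109]), ([314.6, 299.3], [312, 296, 6, 7, 25]), ([323.1, 308.5], [315, 303, 16, 15, 73]), ([309.7, 314.4], [303, 304, 14, 20, 117]), ([298.3, 316.4], [294, 311, 10, 12, 43])]
scene black [([270.0, 110.9], [267, 107, 7, 9, 25]), ([223.1, 123.7], [207, 109, 29, 26, 285]), ([303.5, 158.9], [293, 151, 22, 16, 76]), ([387.5, 167.8], [362, 150, 51, 37, 985]), ([428.6, 202.8], [424, 196, 11, 15, 65]), ([208.8, 280.3], [199, 274, 18, 10, 45]), ([350.2, 283.8], [341, 277, 21, 15, 30])]
```

View pics/topc.png

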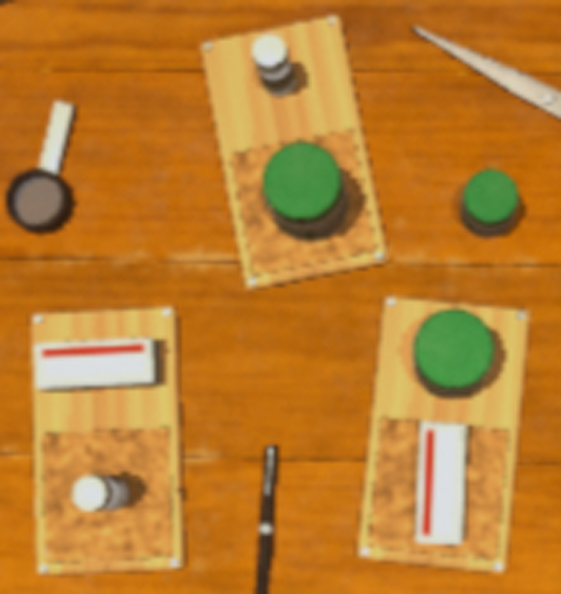

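View pics/scenec.png

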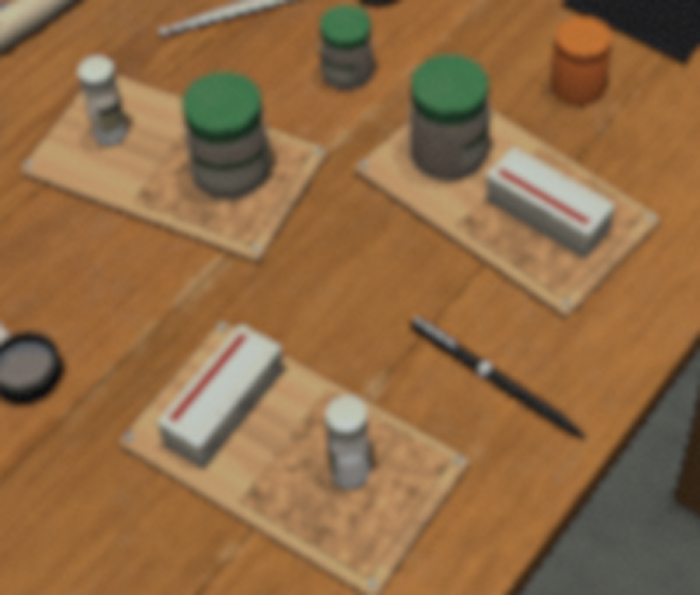

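The crops show the loose jar at top crop (303,180). It is much bigger than the small green jar at (490,195), so the choice holds. The loose vial is at (95,493), the pack at (441,483), and every board has silver corner studs.

```bash
python3 - <<'E'
from h import *
T=r.capture("top");S=r.capture("scene")
t=lambda p:np.array(p)/3.3+np.array([205,85])-.35; s=lambda p:np.array(p)/3.5+np.array([200,170])-.36
# BL, BR, FR, FL in top ; BL, FR, FL in scene ; cork back edge L,R in top
B=dict(vial=([(207,47),(333,21),(378,258),(252,281)],[(28,167),(320,150),(257,250)],[(232,150),(350,130)]),
 pack=([(38,319),(167,312),(176,562),(43,568)],[(127,437),(463,461),(375,583)],[(41,432),(171,429)]),
 jar=([(391,302),(522,314),(498,567),(365,552)],[(362,168),(655,217),(567,304)],[(378,417),(515,430)]))
for k,(a,b,e) in B.items():
    W=np.array([plane(T,t(p),.008) for p in a]); print(k,"studs",W[:,:2].round(4).tolist())
    L=W[[0,1]].mean(0)-W[[2,3]].mean(0); d=L/np.linalg.norm(L)
    print(" len",np.linalg.norm(L).round(4),"wid",np.linalg.norm(W[0]-W[1]).round(4),np.linalg.norm(W[3]-W[2]).round(4),"yaw",np.degrees(np.arctan2(d[1],d[0])).round(1))
    c=W.mean(0); m=np.mean([plane(T,t(p),.009) for p in e],0)
    print(" pad from centre",(c-d*.039)[:2].round(4),"from cork edge",((m-d*.043))[:2].round(4))
    print(" tri studs",[tri(T,t(a[i]),S,s(q)).round(4).tolist() for i,q in zip((0,2,3),b)])
print("small tops (tri)")
for n,p,q in(("jarlid",(296,139.7),(263.2,200)),("jarspare",(342,190.5),(328.1,194.9)),("vialcap",(231.9,234.1),(298.4,287.7)),("vialspare",(286,99.9),(226.8,189.2)),
  ("pack1",t((420,425)),s((516,152))),("pack3",t((464,543)),s((579,245))),("pack2",t((465,425)),s((607,203))),("pack4",t((419,540)),s((488,183)))): print(n,tri(T,p,S,q).round(4))
print("planes jar",plane(T,(296,139.7),.079),"vial",plane(T,(231.9,234.1),.075),"packspare",[plane(T,t(p),.036).round(4) for p in((36,343),(152,340),(157,385),(38,388))])
print("pack",[plane(T,t(p),.037).round(4)[:2] for p in((420,422),(466,424),(462,544),(418,542))])
print("spares jar",plane(T,(342,190.5),.078),"vial",plane(T,(286,99.9),.074))
print("mat",blobs(T["image"],(0,0,0),(180,120,60),600)[0])
print(cam(r.capture("wrist"))[1:])
E
```

```text
vial studs [[0.7675, 0.0062], [0.7866, -0.0808], [0.621, -0.115], [0.6041, -0.0297]]
 len 0.1682 wid 0.0891 0.087 yaw 12.0
 pad from centre [ 0.6566 -0.063 ] from cork edge [ 0.6599 -0.0628]
 tri studs [[0.7678, 0.0064, 0.0085], [0.6203, -0.1151, 0.0131], [0.6036, -0.03, 0.009]]
pack studs [[0.5759, 0.1157], [0.582, 0.0276], [0.4142, 0.0157], [0.4084, 0.1048]]
 len 0.168 wid 0.0884 0.0893 yaw 3.9
 pad from centre [0.4562 0.0633] from cork edge [0.4579 0.063 ]
 tri studs [[0.5765, 0.1157, 0.0096], [0.4134, 0.015, 0.0091], [0.4081, 0.1036, 0.0114]]
jar studs [[0.591, -0.1244], [0.5841, -0.2126], [0.4153, -0.1981], [0.4233, -0.1101]]
 len 0.1688 wid 0.0885 0.0884 yaw -4.9
 pad from centre [ 0.4646 -0.158 ] from cork edge [ 0.4666 -0.1591]
 tri studs [[0.592, -0.1239, 0.006], [0.4147, -0.1984, 0.0114], [0.4234, -0.1102, 0.0099]]
small tops (tri)
jarlid [ 0.6569 -0.0681  0.0749]
jarspare [ 0.5522 -0.1652  0.0733]
vialcap [0.4591 0.0589 0.0751]
vialspare [ 0.7427 -0.0446  0.0752]
pack1 [ 0.4978 -0.1491  0.0661]
pack3 [ 0.4405 -0.1699 -0.0088]
pack2 [ 0.4762 -0.1907 -0.004 ]
pack4 [ 0.4633 
[... 164 characters left out ...]
 0.0314, 0.036 ]), array([0.5299, 0.027 , 0.036 ]), array([0.5267, 0.1055, 0.036 ])]
pack [array([ 0.5086, -0.1452]), array([ 0.5078, -0.1749]), array([ 0.4309, -0.1733]), array([ 0.4316, -0.1451])]
spares jar [ 0.55164286 -0.16505468  0.078     ] vial [ 0.74273938 -0.04462265  0.074     ]
mat [([578.9, 55.1], [488, 0, 152, 86, 6896]), ([65.1, 101.7], [0, 35, 142, 133, 10848]), ([440.7, 209.6], [418, 188, 46, 44, 1933]), ([289.8, 348.3], [192, 312, 147, 88, 6286])]
(array([[-2.66461575e-01, -9.63845489e-01, -3.19815703e-04],
       [-9.20810051e-01,  2.54466068e-01,  2.95560265e-01],
       [-2.84793046e-01,  7.90499433e-02, -9.55324043e-01]]), array([ 0.67430931, -0.03691705,  0.38983006]))
```

```bash
cat >> h.py <<'E'
from scipy.spatial.transform import Rotation as Ro
def go(*targets):
    s=r.get_state(); R=Ro.from_euler("xyz",s["eef_rot"],degrees=True).as_matrix(); yaw=s["eef_rot"][2]
    print("at",s["tcp_pos"].round(4),s["eef_rot"].round(2),"t",round(s["time_s"],2),"w",round(s["gripper_width"],4),"J",s["joints"].round(0))
    for x,y,z,w in targets:  # TCP target in m, yaw in deg
        print("dp",(R.T@(np.array([x,y,z])-s["tcp_pos"])*1000).round(1).tolist(),"roll",round(np.radians(-((w-yaw+180)%360-180)),3))
E
python3 - <<'E'
from h import *
T=r.capture("top");S=r.capture("scene")
t=lambda p:np.array(p)/3.3+np.array([205,85])-.35; s=lambda p:np.array(p)/3.5+np.array([200,170])-.36
for a,b in(((420,422),(490,183)),((466,424),(516,150)),((462,544),(610,205)),((418,542),(580,235))): print("pack",tri(T,t(a),S,s(b)).round(4))
print("mat",tri(T,(440.7,209.6),S,(387.5,167.8)),plane(T,(440.7,209.6),.005))
o=[b for b in blobs(T["image"],(5,180,180),(15,255,255),60)[0] if 380<b[0][0]<405 and 195<b[0][1]<225]; print(o)
go((.36,.33,.24,-15.5))
E
```

```text
pack [ 0.5077 -0.1459  0.0305]
pack [ 0.5073 -0.1753  0.0349]
pack [ 0.4324 -0.1724  0.0369]
pack [ 0.4344 -0.1434  0.0353]
mat [ 0.52163918 -0.38470219  0.00098759] [ 0.52088729 -0.38387459  0.005     ]
[]
at [0.1799 0.6505 0.2405] [179.99   0.   -15.46] t 0.5 w 0.0877 J [ 91.  21.   1.  -0. -70. -17.]
dp [259.0, 260.9, 0.5] roll 0.001
```

send_rows:
  steps:
    - {"dp": [43, 43, 0], "roll": 0, "jaw": 100}
    - {"dp": [86, 87, 0], "roll": 0, "jaw": 100}
    - {"dp": [130, 130, 0], "roll": 0, "jaw": 100}
    - {"dp": [173, 174, 0], "roll": 0, "jaw": 100}
    - {"dp": [216, 217, 0], "roll": 0, "jaw": 100}
  newtons: 20

```text
time_s: 1.12
tcp_pos: [0.3309, 0.382, 0.2409]
eef_rot: [-180.0, -0.0, -15.4]
contact_force: [1.3, 0.8, 0.7]
gripper_width: 0.0878
gripper_force: 0.0
```

```bash
python3 -c "
from h import *
go((.44,.08,.24,-8),(.468,-.15,.24,-0.7))"
```

```text
at [0.3309 0.382  0.2409] [-1.7995e+02 -1.0000e-02 -1.5430e+01] t 1.12 w 0.0878 J [ 71.   4. -20.   0. -65.   3.]
dp [185.5, 262.1, 0.7] roll -0.13
dp [273.7, 476.4, 0.6] roll -0.257
```

send_rows:
  steps:
    - {"dp": [36, 51, 0], "roll": -0.02, "jaw": 100}
    - {"dp": [72, 102, 0], "roll": -0.05, "jaw": 100}
    - {"dp": [106, 153, 0], "roll": -0.08, "jaw": 100}
    - {"dp": [141, 204, 0], "roll": -0.12, "jaw": 100}
    - {"dp": [170, 258, 0], "roll": -0.15, "jaw": 100}

```text
time_s: 1.75
tcp_pos: [0.4258, 0.0881, 0.2411]
eef_rot: [-180.0, -0.1, -6.8]
contact_force: [0.6, 0.1, 0.6]
gripper_width: 0.0877
gripper_force: 0.0
```

```bash
python3 -c "
from h import *
go((.468,-.16,.2,-0.7))"
```

```text
at [0.4258 0.0881 0.2411] [-1.7995e+02 -7.0000e-02 -6.7700e+00] t 1.75 w 0.0877 J [ 38.  -3. -28.   0. -65.  45.]
dp [71.1, 241.4, 41.0] roll -0.106
```

send_rows:
  steps:
    - {"dp": [17, 60, 10], "roll": -0.02, "jaw": 100}
    - {"dp": [34, 120, 20], "roll": -0.05, "jaw": 100}
    - {"dp": [52, 180, 30], "roll": -0.08, "jaw": 100}
    - {"dp": [71, 241, 41], "roll": -0.106, "jaw": 100}
    - {"dp": [71, 241, 41], "roll": -0.106, "jaw": 100}

```text
time_s: 2.38
tcp_pos: [0.4664, -0.1615, 0.1985]
eef_rot: [180.0, 0.1, -1.1]
contact_force: [-0.7, 0.6, 0.3]
gripper_width: 0.0873
gripper_force: 0.0
```

```bash
python3 - <<'E'
from h import *
w=r.capture("wrist"); cv2.imwrite("pics/w1.png",w["image"])
print(proj(w,[[.4697,-.1596,.037],[.4657,-.158,.009]]))
go((.4697,-.1596,.1,-.7))
E
```

```text
[[319.93630685 187.62410697]
 [318.8729701  185.22854257]]
at [ 0.4666 -0.1602  0.1988] [ 1.7999e+02  9.0000e-02 -1.0400e+00] t 2.42 w 0.0876 J [  4.   5. -25.   0. -60.  85.]
dp [3.3, -0.7, 98.8] roll -0.006
```

View pics/w1.png

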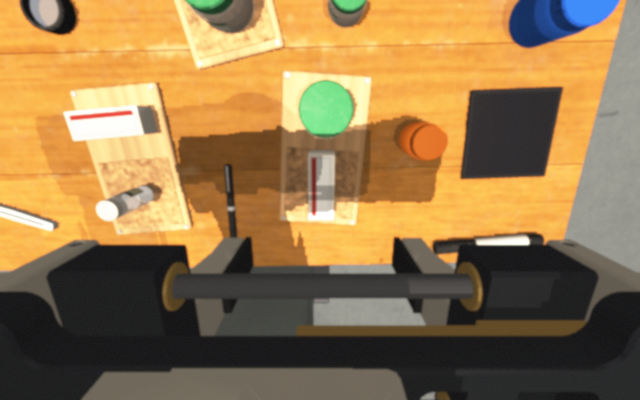

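The wrist view shows the pack top centred near (321,184), against a predicted (320,188). The estimate holds, and the fingers straddle clear space.

send_rows:
  steps:
    - {"dp": [1, 0, 45], "roll": -0.006, "jaw": 100}
    - {"dp": [2, 0, 90], "roll": -0.006, "jaw": 100}
    - {"dp": [2, 0, 130], "roll": -0.006, "jaw": 90}
    - {"dp": [2, 0, 155], "roll": -0.006, "jaw": 80}
    - {"dp": [2, 0, 171], "roll": -0.006, "jaw": 70}

```text
time_s: 3.05
tcp_pos: [0.4689, -0.1566, 0.0278]
eef_rot: [180.0, 0.0, -0.4]
contact_force: [0.1, -0.0, 0.1]
gripper_width: 0.0657
gripper_force: 0.0
```

send_rows:
  steps:
    - {"dp": [0, 0, 0], "roll": 0, "jaw": 60}
    - {"dp": [0, 0, 0], "roll": 0, "jaw": 20}
    - {"dp": [0, 0, 0], "roll": 0, "jaw": 20}
    - {"dp": [0, 0, 0], "roll": 0, "jaw": 20}
    - {"dp": [0, 0, 0], "roll": 0, "jaw": 20}
  newtons: 20

```text
time_s: 3.68
tcp_pos: [0.4696, -0.1579, 0.0294]
eef_rot: [-180.0, -0.1, -0.4]
contact_force: [-1.3, 1.6, 6.9]
gripper_width: 0.0302
gripper_force: 20.0
```

send_rows:
  steps:
    - {"dp": [0, 0, -15], "roll": 0, "jaw": 20}
    - {"dp": [0, 0, -40], "roll": 0, "jaw": 20}
    - {"dp": [0, 0, -80], "roll": 0, "jaw": 20}
    - {"dp": [0, 0, -110], "roll": 0, "jaw": 20}
    - {"dp": [0, 0, -110], "roll": 0, "jaw": 20}
  newtons: 30

```text
time_s: 4.3
tcp_pos: [0.4704, -0.158, 0.1409]
eef_rot: [-180.0, -0.3, -0.5]
contact_force: [0.5, -0.2, -1.9]
gripper_width: 0.0296
gripper_force: 30.0
```

```bash
python3 -c "
from h import *
go((.521,-.384,.13,-0.4))"
```

```text
at [ 0.4704 -0.158   0.1409] [-179.99   -0.28   -0.45] t 4.3 w 0.0296 J [  4.   9. -30.   0. -51.  85.]
dp [52.3, 225.6, 11.2] roll -0.001
```

send_rows:
  steps:
    - {"dp": [12, 50, 0], "roll": 0, "jaw": 20}
    - {"dp": [24, 100, 0], "roll": 0, "jaw": 20}
    - {"dp": [36, 155, 0], "roll": 0, "jaw": 20}
    - {"dp": [52, 210, 0], "roll": 0, "jaw": 20}
    - {"dp": [52, 225, 0], "roll": 0, "jaw": 20}

```text
time_s: 4.92
tcp_pos: [0.5189, -0.386, 0.1363]
eef_rot: [-180.0, 0.1, -0.6]
contact_force: [-0.1, 0.6, -1.6]
gripper_width: 0.0296
gripper_force: 30.0
```

send_rows:
  steps:
    - {"dp": [0, 0, 40], "roll": 0, "jaw": 20}
    - {"dp": [0, 0, 80], "roll": 0, "jaw": 20}
    - {"dp": [0, 0, 100], "roll": 0, "jaw": 20}
    - {"dp": [0, 0, 110], "roll": 0, "jaw": 20}
    - {"dp": [0, 0, 110], "roll": 0, "jaw": 20}

```text
time_s: 5.55
tcp_pos: [0.5188, -0.3829, 0.0279]
eef_rot: [-180.0, 0.1, -0.4]
contact_force: [-0.3, -0.9, -0.9]
gripper_width: 0.0296
gripper_force: 30.0
```

send_rows:
  steps:
    - {"dp": [0, 0, 2], "roll": 0, "jaw": 20}
    - {"dp": [0, 0, 3], "roll": 0, "jaw": 20}
    - {"dp": [0, 0, 3], "roll": 0, "jaw": 45}
    - {"dp": [0, 0, 3], "roll": 0, "jaw": 65}
    - {"dp": [0, 0, 3], "roll": 0, "jaw": 65}

```text
time_s: 6.18
tcp_pos: [0.5195, -0.3834, 0.0259]
eef_rot: [180.0, -0.0, -0.4]
contact_force: [-0.2, 0.5, -0.8]
gripper_width: 0.0532
gripper_force: 0.0
```

send_rows:
  steps:
    - {"dp": [0, 0, -15], "roll": 0, "jaw": 80}
    - {"dp": [0, 0, -50], "roll": 0, "jaw": 100}
    - {"dp": [0, 0, -100], "roll": 0, "jaw": 100}
    - {"dp": [0, 0, -150], "roll": 0, "jaw": 100}
    - {"dp": [0, 0, -175], "roll": 0, "jaw": 100}

```text
time_s: 6.8
tcp_pos: [0.5203, -0.384, 0.2055]
eef_rot: [179.9, -0.3, -0.4]
contact_force: [0.1, -0.3, -0.8]
gripper_width: 0.0878
gripper_force: 0.0
```

```bash
python3 - <<'E'
from h import *
go((.640,-.10,.20,5),(.6565,-.068,.20,12))
E
```

```text
at [ 0.5203 -0.384   0.2055] [179.86  -0.28  -0.42] t 6.8 w 0.0878 J [-19.  19.  -6.   0. -64. 109.]
dp [117.6, -284.9, 5.3] roll -0.095
dp [133.8, -317.0, 5.3] roll -0.217
```

send_rows:
  steps:
    - {"dp": [24, -56, 0], "roll": -0.04, "jaw": 100}
    - {"dp": [48, -112, 0], "roll": -0.09, "jaw": 100}
    - {"dp": [72, -168, 0], "roll": -0.13, "jaw": 100}
    - {"dp": [96, -224, 0], "roll": -0.17, "jaw": 100}
    - {"dp": [120, -278, 0], "roll": -0.217, "jaw": 100}

```text
time_s: 7.42
tcp_pos: [0.6421, -0.1044, 0.2022]
eef_rot: [180.0, -0.1, 12.1]
contact_force: [0.3, -0.3, 0.4]
gripper_width: 0.0876
gripper_force: 0.0
```

```bash
python3 - <<'E'
from h import *
w=r.capture("wrist");T=r.capture("top"); cv2.imwrite("pics/w2.png",np.vstack([w["image"][:260],T["image"][100:260]]))
print([ (b,plane(w,b[0],.078).round(4)) for b in blobs(w["image"],(45,90,40),(85,255,255),150)[0]])
print(proj(w,[[.6565,-.068,.079]]))
go((.6565,-.068,.20,12),(.6565,-.068,.045,12))
E
```

```text
[(([290.4, 177.2], [266, 153, 49, 49, 1842]), array([ 0.6586, -0.0695,  0.078 ])), (([399.1, 195.6], [384, 181, 31, 30, 727]), array([ 0.663 , -0.1789,  0.078 ])), (([358.9, 268.8], [341, 262, 36, 13, 328]), array([ 0.5746, -0.1601,  0.078 ]))]
[[288.37796168 179.19754949]]
at [ 0.6436 -0.1015  0.2016] [ 1.800e+02 -1.100e-01  1.234e+01] t 7.53 w 0.0877 J [  8.  20.  -6.  -0. -64.  94.]
dp [19.8, -30.0, 1.7] roll 0.006
dp [19.5, -30.0, 156.7] roll 0.006
```

View pics/w2.png

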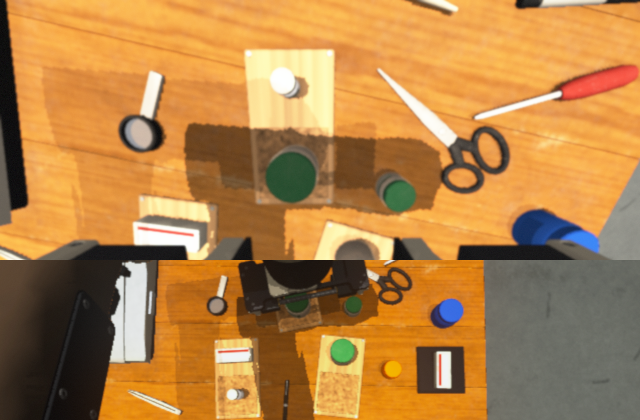

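send_rows:
  steps:
    - {"dp": [10, -15, 15], "roll": 0.0, "jaw": 100}
    - {"dp": [20, -29, 40], "roll": 0.0, "jaw": 100}
    - {"dp": [20, -29, 60], "roll": 0.0, "jaw": 100}
    - {"dp": [20, -29, 70], "roll": 0.0, "jaw": 100}
    - {"dp": [20, -29, 75], "roll": 0.0, "jaw": 100}

```text
time_s: 8.15
tcp_pos: [0.6547, -0.0742, 0.1251]
eef_rot: [180.0, 0.0, 11.9]
contact_force: [0.2, 0.7, 0.6]
gripper_width: 0.0878
gripper_force: 0.0
```

```bash
python3 - <<'E'
from h import *
go((.657,-.0687,.041,12))
E
```

```text
at [ 0.6547 -0.0742  0.1251] [1.800e+02 4.000e-02 1.194e+01] t 8.15 w 0.0878 J [ 10.  24. -10.   0. -56.  91.]
dp [3.4, -4.9, 84.1] roll -0.001
```

send_rows:
  steps:
    - {"dp": [3, -4, 25], "roll": 0.0, "jaw": 100}
    - {"dp": [3, -4, 50], "roll": 0.0, "jaw": 100}
    - {"dp": [3, -4, 70], "roll": 0.0, "jaw": 100}
    - {"dp": [3, -4, 84], "roll": 0.0, "jaw": 95}
    - {"dp": [3, -4, 84], "roll": 0.0, "jaw": 85}

```text
time_s: 8.78
tcp_pos: [0.6567, -0.0695, 0.0409]
eef_rot: [-180.0, 0.1, 12.0]
contact_force: [0.5, -0.3, 0.2]
gripper_width: 0.0785
gripper_force: 0.0
```

send_rows:
  steps:
    - {"dp": [0, 0, 0], "roll": 0, "jaw": 70}
    - {"dp": [0, 0, 0], "roll": 0, "jaw": 66}
    - {"dp": [0, 0, 0], "roll": 0, "jaw": 62}
    - {"dp": [0, 0, 0], "roll": 0, "jaw": 55}
    - {"dp": [0, 0, 0], "roll": 0, "jaw": 45}
  newtons: 20

```text
time_s: 9.4
tcp_pos: [0.6574, -0.0692, 0.0421]
eef_rot: [180.0, -0.0, 12.0]
contact_force: [0.1, 0.0, 3.0]
gripper_width: 0.0526
gripper_force: 20.0
```

send_rows:
  steps:
    - {"dp": [0, 0, 0], "roll": 0, "jaw": 45}
    - {"dp": [0, 0, -10], "roll": 0, "jaw": 45}
    - {"dp": [0, 0, -30], "roll": 0, "jaw": 45}
    - {"dp": [0, 0, -60], "roll": 0, "jaw": 45}
    - {"dp": [0, 0, -100], "roll": 0, "jaw": 45}

```text
time_s: 10.02
tcp_pos: [0.6561, -0.0692, 0.1415]
eef_rot: [-180.0, 0.2, 12.0]
contact_force: [1.2, 1.0, -0.8]
gripper_width: 0.0532
gripper_force: 20.0
```

```bash
python3 - <<'E'
from h import *
go((.4657,-.158,.14,-4.9))
E
```

```text
at [ 0.6561 -0.0692  0.1415] [-1.7998e+02  1.5000e-01  1.1980e+01] t 10.03 w 0.0532 J [ 11.  23.  -9.  -0. -58.  91.]
dp [-204.7, 47.3, 2.1] roll 0.295
```

send_rows:
  steps:
    - {"dp": [-25, 6, -10], "roll": 0.06, "jaw": 45}
    - {"dp": [-70, 16, -10], "roll": 0.12, "jaw": 45}
    - {"dp": [-120, 28, -10], "roll": 0.18, "jaw": 45}
    - {"dp": [-170, 39, -10], "roll": 0.25, "jaw": 45}
    - {"dp": [-204, 47, -10], "roll": 0.295, "jaw": 45}

```text
time_s: 10.65
tcp_pos: [0.4649, -0.1582, 0.1517]
eef_rot: [-180.0, 0.0, -5.1]
contact_force: [-0.1, 0.2, -1.1]
gripper_width: 0.0528
gripper_force: 20.0
```

send_rows:
  steps:
    - {"dp": [0, 0, 20], "roll": 0, "jaw": 45}
    - {"dp": [0, 0, 45], "roll": 0, "jaw": 45}
    - {"dp": [0, 0, 60], "roll": 0, "jaw": 45}
    - {"dp": [0, 0, 65], "roll": 0, "jaw": 45}
    - {"dp": [0, 0, 65], "roll": 0, "jaw": 45}

```text
time_s: 11.28
tcp_pos: [0.4673, -0.1576, 0.0867]
eef_rot: [180.0, 0.0, -4.9]
contact_force: [0.8, -0.4, -0.8]
gripper_width: 0.0523
gripper_force: 20.0
```

```bash
python3 - <<'E'
from h import *
T=r.capture("top");S=r.capture("scene"); w=r.capture("wrist")
a=S["image"][150:290,270:420]; cv2.imwrite("pics/s3.png",cv2.resize(np.hstack([a,w["image"][80:220,250:400]]),None,fx=2.6,fy=2.6,interpolation=cv2.INTER_CUBIC))
go((.4657,-.158,.0425,-4.9))
E
```

```text
at [ 0.4678 -0.1576  0.0873] [-1.7999e+02 -7.0000e-02 -4.9100e+00] t 11.43 w 0.0526 J [  4.  13. -33.   0. -44.  81.]
dp [-2.1, 0.6, 44.8] roll -0.0
```

View pics/s3.png

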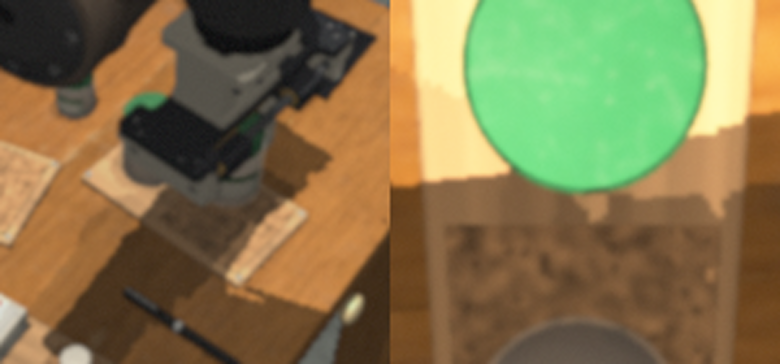

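The crop shows the held jar upright over the jar board, with the cork's back edge running from wrist pixel (271,167) to (378,166.5). I'll use that edge to refine the pad centre.

```bash
python3 - <<'E'
from h import *
w=r.capture("wrist")
a=plane(w,(271.2,167.3),.009);b=plane(w,(377.7,166.5),.009);d=np.array([np.cos(np.radians(-4.9)),np.sin(np.radians(-4.9)),0])
print(a,b,np.linalg.norm(a-b),(a+b)/2-d*.043)
go((.4657,-.158,.0425,-4.9))
E
```

```text
[ 0.51232653 -0.12091889  0.009     ] [ 0.50568569 -0.20601139  0.009     ] 0.08535124167482033 [ 0.46616326 -0.15979221  0.009     ]
at [ 0.4678 -0.1575  0.0872] [-1.7999e+02 -7.0000e-02 -4.9100e+00] t 11.47 w 0.053 J [  4.  13. -33.   0. -44.  81.]
dp [-2.1, 0.6, 44.7] roll -0.0
```

send_rows:
  steps:
    - {"dp": [-2, 1, 20], "roll": 0, "jaw": 45}
    - {"dp": [-2, 1, 35], "roll": 0, "jaw": 45}
    - {"dp": [-2, 1, 42], "roll": 0, "jaw": 45}
    - {"dp": [-2, 1, 44.5], "roll": 0, "jaw": 45}
    - {"dp": [-2, 1, 44.5], "roll": 0, "jaw": 45}

```text
time_s: 12.1
tcp_pos: [0.4656, -0.1584, 0.0425]
eef_rot: [180.0, -0.0, -4.9]
contact_force: [0.3, 0.1, -0.9]
gripper_width: 0.0529
gripper_force: 20.0
```

send_rows:
  steps:
    - {"dp": [0, 0, 1], "roll": 0, "jaw": 45}
    - {"dp": [0, 0, 1], "roll": 0, "jaw": 62}
    - {"dp": [0, 0, 1], "roll": 0, "jaw": 70}
    - {"dp": [0, 0, 1], "roll": 0, "jaw": 80}
    - {"dp": [0, 0, 1], "roll": 0, "jaw": 90}

```text
time_s: 12.72
tcp_pos: [0.4653, -0.1584, 0.0411]
eef_rot: [180.0, -0.0, -4.9]
contact_force: [0.1, -0.1, -0.1]
gripper_width: 0.0742
gripper_force: 0.0
```

send_rows:
  steps:
    - {"dp": [0, 0, -15], "roll": 0, "jaw": 90}
    - {"dp": [0, 0, -45], "roll": 0, "jaw": 90}
    - {"dp": [0, 0, -80], "roll": 0, "jaw": 100}
    - {"dp": [0, 0, -120], "roll": 0, "jaw": 100}
    - {"dp": [0, 0, -155], "roll": 0, "jaw": 100}

```text
time_s: 13.35
tcp_pos: [0.4652, -0.1584, 0.1976]
eef_rot: [-180.0, -0.0, -4.9]
contact_force: [-0.1, 0.2, 0.5]
gripper_width: 0.0874
gripper_force: 0.0
```

```bash
python3 - <<'E'
from h import *
w=r.capture("wrist")
print([ (b,plane(w,b[0],.079).round(4)) for b in blobs(w["image"],(45,90,40),(85,255,255),300)[0]])
go((.4588,.0588,.19,3.9))
E
```

```text
[(([322.6, 107.1], [296, 79, 54, 57, 2417]), array([ 0.553 , -0.1669,  0.079 ])), (([321.8, 198.9], [298, 175, 48, 48, 1767]), array([ 0.4682, -0.1589,  0.079 ]))]
at [ 0.4675 -0.1589  0.2022] [179.96  -0.4   -4.86] t 13.4 w 0.0879 J [  4.   5. -25.   0. -60.  81.]
dp [-27.1, -216.1, 11.8] roll -0.153
```

send_rows:
  steps:
    - {"dp": [-5, -40, 0], "roll": -0.03, "jaw": 100}
    - {"dp": [-11, -90, 0], "roll": -0.07, "jaw": 100}
    - {"dp": [-18, -140, 0], "roll": -0.1, "jaw": 100}
    - {"dp": [-25, -190, 5], "roll": -0.14, "jaw": 100}
    - {"dp": [-27, -216, 10], "roll": -0.153, "jaw": 100}

```text
time_s: 14.02
tcp_pos: [0.4566, 0.0612, 0.186]
eef_rot: [-180.0, -0.0, 4.0]
contact_force: [-0.6, 0.0, 0.8]
gripper_width: 0.0875
gripper_force: 0.0
```

```bash
python3 - <<'E'
from h import *
w=r.capture("wrist"); cv2.imwrite("pics/w4.png",w["image"][60:270,180:480])
p=proj(w,[[.4588,.0588,.075]])[0]; print("pred",p)
for b in blobs(w["image"],(0,0,165),(180,50,255),40)[0]:
    print(b, plane(w,b[0],.075).round(4)[:2], plane(w,b[0],.03).round(4)[:2])
go((.4588,.0588,.1,3.9))
E
```

```text
pred [324.37382014 201.98993715]
([28.0, 61.4], [0, 0, 75, 114, 6063]) [0.5629 0.3122] [0.5677 0.3557]
([82.9, 54.7], [42, 0, 81, 115, 5882]) [0.5711 0.2659] [0.5773 0.3013]
([321.4, 110.0], [282, 93, 79, 32, 2037]) [0.5418 0.0674] [0.5428 0.0676]
([168.1, 191.0], [113, 167, 104, 48, 871]) [0.4593 0.2068] [0.4457 0.2317]
([323.9, 186.2], [317, 184, 16, 6, 51]) [0.4742 0.0604] [0.4633 0.0593]
([330.1, 197.2], [326, 193, 9, 8, 52]) [0.4639 0.0537] [0.4512 0.0515]
([2.1, 261.7], [0, 248, 7, 23, 103]) [0.3719 0.3835] [0.3428 0.4396]
at [0.4568 0.0626 0.1854] [-1.7997e+02 -1.0000e-02  4.0200e+00] t 14.07 w 0.0876 J [ 32.   3. -30.  -0. -57.  62.]
dp [1.7, 3.9, 85.4] roll 0.002
```

View pics/w4.png

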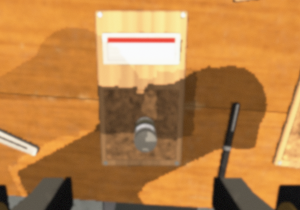

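The vial cap is at full-image pixel (325,202), against a predicted (324,202), so the estimate agrees. The pen is about 90 mm to the right, clear of the fingers.

send_rows:
  steps:
    - {"dp": [1, 2, 40], "roll": 0, "jaw": 80}
    - {"dp": [2, 3, 80], "roll": 0, "jaw": 70}
    - {"dp": [2, 3, 115], "roll": 0, "jaw": 70}
    - {"dp": [2, 3, 135], "roll": 0, "jaw": 70}
    - {"dp": [2, 3, 148], "roll": 0, "jaw": 70}

```text
time_s: 14.7
tcp_pos: [0.4586, 0.056, 0.0369]
eef_rot: [180.0, 0.1, 3.8]
contact_force: [0.2, 0.5, 0.5]
gripper_width: 0.0613
gripper_force: 0.0
```

send_rows:
  steps:
    - {"dp": [0, 1, 1], "roll": 0, "jaw": 50}
    - {"dp": [0, 1, 1], "roll": 0, "jaw": 40}
    - {"dp": [0, 1, 1], "roll": 0, "jaw": 34}
    - {"dp": [0, 1, 1], "roll": 0, "jaw": 30}
    - {"dp": [0, 1, 1], "roll": 0, "jaw": 26}
  newtons: 10

```text
time_s: 15.32
tcp_pos: [0.4593, 0.0554, 0.0374]
eef_rot: [-180.0, -0.0, 3.9]
contact_force: [-0.1, 0.1, 0.2]
gripper_width: 0.024
gripper_force: 0.1
```

send_rows:
  steps:
    - {"dp": [0, 0, 0], "roll": 0, "jaw": 20}
    - {"dp": [0, 0, 0], "roll": 0, "jaw": 15}
    - {"dp": [0, 0, 0], "roll": 0, "jaw": 15}
    - {"dp": [0, 0, -5], "roll": 0, "jaw": 15}
    - {"dp": [0, 0, -15], "roll": 0, "jaw": 15}

```text
time_s: 15.95
tcp_pos: [0.4586, 0.055, 0.0521]
eef_rot: [180.0, 0.1, 3.8]
contact_force: [-0.3, -0.8, -0.4]
gripper_width: 0.0231
gripper_force: 10.0
```

send_rows:
  steps:
    - {"dp": [0, 0, -20], "roll": 0, "jaw": 15}
    - {"dp": [0, 0, -45], "roll": 0, "jaw": 15}
    - {"dp": [0, 0, -70], "roll": 0, "jaw": 15}
    - {"dp": [0, 0, -85], "roll": 0, "jaw": 15}
    - {"dp": [0, 0, -85], "roll": 0, "jaw": 15}

```text
time_s: 16.58
tcp_pos: [0.4598, 0.0556, 0.1385]
eef_rot: [-179.9, -0.2, 3.9]
contact_force: [1.0, -1.0, -0.7]
gripper_width: 0.0233
gripper_force: 10.0
```

```bash
python3 - <<'E'
from h import *
go((.6585,-.0627,.137,12))
E
```

```text
at [0.4598 0.0556 0.1385] [-1.7992e+02 -1.6000e-01  3.8500e+00] t 16.57 w 0.0233 J [ 31.   6. -33.   0. -50.  62.]
dp [190.3, 131.4, 1.9] roll -0.142
```

send_rows:
  steps:
    - {"dp": [30, 20, 0], "roll": -0.03, "jaw": 15}
    - {"dp": [75, 52, 0], "roll": -0.06, "jaw": 15}
    - {"dp": [120, 83, 0], "roll": -0.09, "jaw": 15}
    - {"dp": [165, 114, 0], "roll": -0.12, "jaw": 15}
    - {"dp": [190, 131, 0], "roll": -0.142, "jaw": 15}

```text
time_s: 17.2
tcp_pos: [0.6587, -0.0644, 0.1352]
eef_rot: [-180.0, 0.1, 12.0]
contact_force: [-0.5, -0.2, -0.6]
gripper_width: 0.0236
gripper_force: 10.0
```

send_rows:
  steps:
    - {"dp": [0, 0, 10], "roll": 0, "jaw": 15}
    - {"dp": [0, 0, 30], "roll": 0, "jaw": 15}
    - {"dp": [0, 0, 40], "roll": 0, "jaw": 15}
    - {"dp": [0, 0, 40], "roll": 0, "jaw": 15}
    - {"dp": [0, 0, 40], "roll": 0, "jaw": 15}

```text
time_s: 17.82
tcp_pos: [0.6577, -0.0624, 0.0977]
eef_rot: [180.0, -0.0, 12.0]
contact_force: [1.1, -1.2, 0.2]
gripper_width: 0.0232
gripper_force: 10.0
```

```bash
python3 - <<'E'
from h import *
w=r.capture("wrist"); cv2.imwrite("pics/w5.png",cv2.resize(w["image"][60:260,220:420],None,fx=3,fy=3))
print(proj(w,[[.6585,-.0627,.009]]))
go((.6585,-.0627,.037,12))
E
```

```text
[[322.23038945 210.79437406]]
at [ 0.6578 -0.0624  0.098 ] [ 1.7999e+02 -7.0000e-02  1.2010e+01] t 17.88 w 0.0237 J [ 11.  26. -11.   0. -53.  91.]
dp [0.5, 0.4, 61.0] roll 0.0
```

View pics/w5.png

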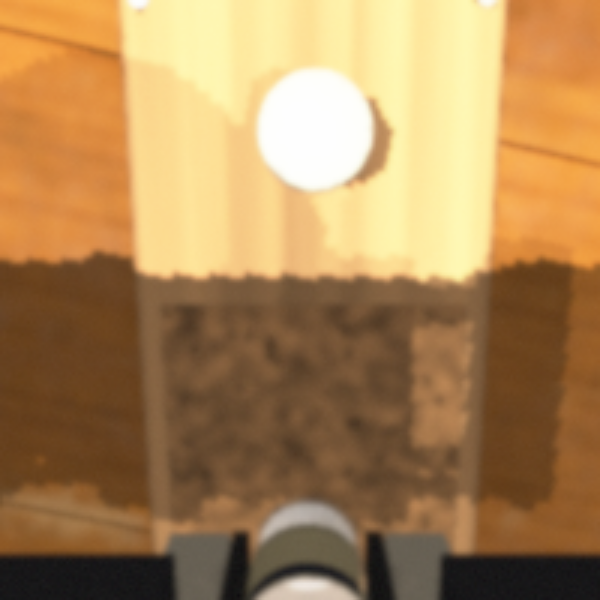

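The pad's cork back edge runs from (274,161) to (379,161), and the held vial is upright over the pad. I'll refine the pad centre from that edge.

```bash
python3 - <<'E'
from h import *
w=r.capture("wrist")
a=plane(w,(274.3,161),.009);b=plane(w,(378.7,161),.009);d=np.array([np.cos(np.radians(12)),np.sin(np.radians(12)),0])
print(a,b,np.linalg.norm(a-b),(a+b)/2-d*.043)
E
```

```text
[ 0.69320273 -0.01444783  0.009     ] [ 0.71134898 -0.0996907   0.009     ] 0.08715292634416448 [ 0.6602155  -0.06600947  0.009     ]
```

send_rows:
  steps:
    - {"dp": [1, 2, 25], "roll": 0, "jaw": 15}
    - {"dp": [1, 2, 45], "roll": 0, "jaw": 15}
    - {"dp": [1, 2, 55], "roll": 0, "jaw": 15}
    - {"dp": [1, 2, 60], "roll": 0, "jaw": 15}
    - {"dp": [1, 2, 60], "roll": 0, "jaw": 15}

```text
time_s: 18.55
tcp_pos: [0.6594, -0.0643, 0.0377]
eef_rot: [180.0, -0.1, 12.0]
contact_force: [-0.5, 0.1, -0.7]
gripper_width: 0.0236
gripper_force: 10.0
```

send_rows:
  steps:
    - {"dp": [0, 0, 1], "roll": 0, "jaw": 15}
    - {"dp": [0, 0, 1], "roll": 0, "jaw": 32}
    - {"dp": [0, 0, 1], "roll": 0, "jaw": 45}
    - {"dp": [0, 0, 1], "roll": 0, "jaw": 60}
    - {"dp": [0, 0, 1], "roll": 0, "jaw": 75}

```text
time_s: 19.18
tcp_pos: [0.6588, -0.0644, 0.036]
eef_rot: [-180.0, 0.0, 12.0]
contact_force: [1.0, 0.0, 0.1]
gripper_width: 0.0528
gripper_force: 0.0
```

send_rows:
  steps:
    - {"dp": [0, 0, -15], "roll": 0, "jaw": 80}
    - {"dp": [0, 0, -45], "roll": 0, "jaw": 90}
    - {"dp": [0, 0, -90], "roll": 0, "jaw": 100}
    - {"dp": [0, 0, -140], "roll": 0, "jaw": 100}
    - {"dp": [0, 0, -170], "roll": 0, "jaw": 100}

```text
time_s: 19.8
tcp_pos: [0.6598, -0.0645, 0.2105]
eef_rot: [180.0, -0.3, 12.0]
contact_force: [0.1, 0.1, 0.6]
gripper_width: 0.0873
gripper_force: 0.0
```

```bash
python3 - <<'E'
from h import *
w=r.capture("wrist"); print(proj(w,[[.6594,-.0643,.075]]))
for b in blobs(w["image"],(0,0,120),(180,60,255),40)[0]: 
    if 250<b[0][0]<400: print(b, plane(w,b[0],.075).round(4)[:2])
cv2.imwrite("pics/w6.png",w["image"][60:250])
go((.58,-.25,.2,5),(.5195,-.3834,.2,-.4))
E
```

```text
[[321.41162258 197.74319992]]
([320.9, 110.7], [310, 99, 23, 25, 460]) [ 0.7436 -0.0459]
([321.7, 193.3], [313, 181, 19, 26, 418]) [ 0.6642 -0.0636]
at [ 0.6612 -0.0646  0.2144] [179.88  -0.52  12.04] t 19.85 w 0.0872 J [ 11.  20.  -3.   0. -66.  91.]
dp [-118.2, 164.3, 13.7] roll 0.123
dp [-205.2, 282.2, 13.1] roll 0.217
```

View pics/w6.png

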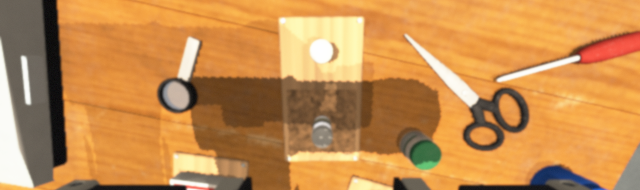

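The vial stands upright on its pad near (321,198), with the spare 83 mm ahead and the loupe undisturbed. Next is the pack.

send_rows:
  steps:
    - {"dp": [-36, 50, 0], "roll": 0.04, "jaw": 100}
    - {"dp": [-72, 100, 0], "roll": 0.08, "jaw": 100}
    - {"dp": [-108, 150, 0], "roll": 0.12, "jaw": 100}
    - {"dp": [-144, 198, 5], "roll": 0.16, "jaw": 100}
    - {"dp": [-180, 248, 10], "roll": 0.2, "jaw": 100}

```text
time_s: 20.48
tcp_pos: [0.5335, -0.346, 0.1972]
eef_rot: [180.0, -0.1, 0.5]
contact_force: [2.0, 0.2, -0.6]
gripper_width: 0.0879
gripper_force: 0.0
```

```bash
python3 - <<'E'
from h import *
w=r.capture("wrist")
for b in blobs(w["image"],(0,0,150),(180,50,255),300)[0]: 
    if 200<b[0][0]<500: print(b, plane(w,b[0],.033).round(4)[:2])
print(proj(w,[[.5195,-.3834,.033]]))
go((.5195,-.3834,.2,-.4))
E
```

```text
([355.3, 202.1], [339, 168, 30, 66, 1383]) [ 0.5196 -0.385 ]
([331.7, 318.4], [256, 308, 169, 28, 2963]) [ 0.3582 -0.3608]
[[353.87945081 202.19570989]]
at [ 0.5299 -0.3511  0.1962] [1.7995e+02 7.0000e-02 1.6000e-01] t 20.52 w 0.0878 J [-16.  19.  -8.   0. -63. 106.]
dp [-10.5, 32.3, -3.7] roll 0.01
```

send_rows:
  steps:
    - {"dp": [-10, 32, 20], "roll": 0.01, "jaw": 100}
    - {"dp": [-10, 32, 50], "roll": 0.01, "jaw": 100}
    - {"dp": [-10, 32, 80], "roll": 0.01, "jaw": 95}
    - {"dp": [-10, 32, 90], "roll": 0.01, "jaw": 90}
    - {"dp": [-10, 32, 95], "roll": 0.01, "jaw": 80}

```text
time_s: 21.15
tcp_pos: [0.525, -0.3766, 0.1016]
eef_rot: [180.0, -0.0, -0.0]
contact_force: [-0.3, -0.4, -0.7]
gripper_width: 0.0736
gripper_force: 0.0
```

```bash
python3 - <<'E'
from h import *
go((.5195,-.384,.026,-.4))
E
```

```text
at [ 0.525  -0.3766  0.1016] [ 1.7998e+02 -2.0000e-02 -2.0000e-02] t 21.15 w 0.0736 J [-18.  24. -13.   0. -53. 108.]
dp [-5.5, 7.4, 75.6] roll 0.007
```

send_rows:
  steps:
    - {"dp": [-5.5, 7.5, 15], "roll": 0.007, "jaw": 80}
    - {"dp": [-5.5, 7.5, 35], "roll": 0.007, "jaw": 80}
    - {"dp": [-5.5, 7.5, 55], "roll": 0.007, "jaw": 75}
    - {"dp": [-5.5, 7.5, 68], "roll": 0.007, "jaw": 70}
    - {"dp": [-5.5, 7.5, 75], "roll": 0.007, "jaw": 65}

```text
time_s: 21.78
tcp_pos: [0.5189, -0.3841, 0.0255]
eef_rot: [-180.0, 0.0, -0.5]
contact_force: [-0.5, 0.5, -0.2]
gripper_width: 0.0583
gripper_force: 0.0
```

send_rows:
  steps:
    - {"dp": [0, 0, 0], "roll": 0, "jaw": 50}
    - {"dp": [0, 0, 0], "roll": 0, "jaw": 38}
    - {"dp": [0, 0, 0], "roll": 0, "jaw": 20}
    - {"dp": [0, 0, 0], "roll": 0, "jaw": 20}
    - {"dp": [0, 0, 0], "roll": 0, "jaw": 20}
  newtons: 30

```text
time_s: 22.4
tcp_pos: [0.5194, -0.3841, 0.0267]
eef_rot: [180.0, -0.0, -0.4]
contact_force: [-0.3, 1.3, 4.7]
gripper_width: 0.0297
gripper_force: 30.0
```

send_rows:
  steps:
    - {"dp": [0, 0, -15], "roll": 0, "jaw": 20}
    - {"dp": [0, 0, -50], "roll": 0, "jaw": 20}
    - {"dp": [0, 0, -100], "roll": 0, "jaw": 20}
    - {"dp": [0, 0, -140], "roll": 0, "jaw": 20}
    - {"dp": [0, 0, -140], "roll": 0, "jaw": 20}

```text
time_s: 23.02
tcp_pos: [0.5209, -0.385, 0.1711]
eef_rot: [179.8, -0.4, -0.4]
contact_force: [0.8, 0.1, -1.5]
gripper_width: 0.0295
gripper_force: 30.0
```

```bash
python3 - <<'E'
from h import *
go((.4575,.0628,.16,3.9))
E
```

```text
at [ 0.5209 -0.385   0.1711] [179.82  -0.39  -0.42] t 23.02 w 0.0295 J [-19.  21.  -9.   0. -60. 109.]
dp [-66.8, -447.3, 9.2] roll -0.075
```

send_rows:
  steps:
    - {"dp": [-5, -35, 0], "roll": -0.01, "jaw": 20}
    - {"dp": [-14, -90, 0], "roll": -0.02, "jaw": 20}
    - {"dp": [-22, -145, 0], "roll": -0.03, "jaw": 20}
    - {"dp": [-31, -200, 0], "roll": -0.04, "jaw": 20}
    - {"dp": [-39, -255, 0], "roll": -0.05, "jaw": 20}

```text
time_s: 23.65
tcp_pos: [0.481, -0.1271, 0.1657]
eef_rot: [-180.0, 0.0, 2.4]
contact_force: [2.2, 1.2, -1.3]
gripper_width: 0.0298
gripper_force: 30.0
```

send_rows:
  steps:
    - {"dp": [-8, -55, 0], "roll": -0.01, "jaw": 20}
    - {"dp": [-16, -110, 0], "roll": -0.02, "jaw": 20}
    - {"dp": [-24, -160, 0], "roll": -0.025, "jaw": 20}
    - {"dp": [-27, -185, 0], "roll": -0.025, "jaw": 20}
    - {"dp": [-27, -185, 0], "roll": -0.025, "jaw": 20}

```text
time_s: 24.28
tcp_pos: [0.4466, 0.0564, 0.1659]
eef_rot: [-180.0, 0.0, 4.0]
contact_force: [0.2, 0.2, -1.8]
gripper_width: 0.0298
gripper_force: 30.0
```

```bash
python3 - <<'E'
from h import *
w=r.capture("wrist"); cv2.imwrite("pics/w7.png",cv2.resize(w["image"][60:260,220:420],None,fx=3,fy=3))
print(proj(w,[[.4575,.0628,.009]]))
go((.4575,.0628,.08,3.9))
E
```

```text
[[316.59934212 181.67713829]]
at [0.4467 0.0555 0.1658] [1.7999e+02 4.0000e-02 3.9600e+00] t 24.32 w 0.0299 J [ 32.   3. -33.  -0. -54.  62.]
dp [11.4, -6.5, 85.8] roll 0.001
```

View pics/w7.png

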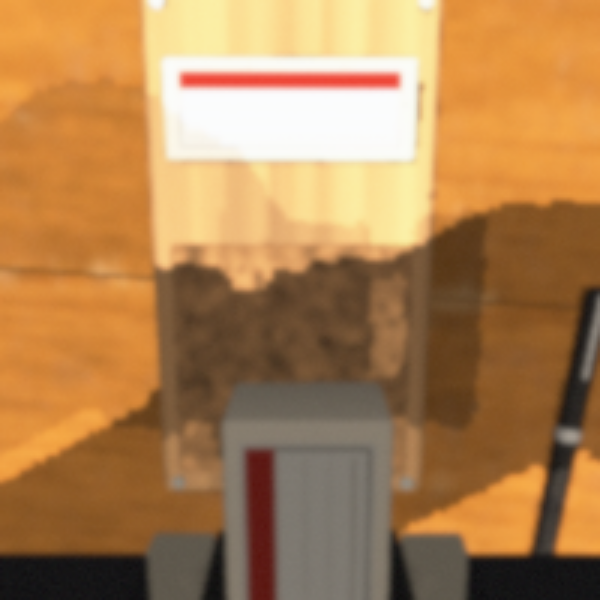

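The pad's cork back edge runs from (277,142) to (362,142), with the front studs at (279,221) and (356,221). The pack is held level.

```bash
python3 - <<'E'
from h import *
w=r.capture("wrist")
d=np.array([np.cos(np.radians(3.9)),np.sin(np.radians(3.9)),0])
a,b=[plane(w,(x,141.7),.009) for x in(276.7,361.7)];print(np.linalg.norm(a-b),(a+b)/2-d*.043)
a,b=[plane(w,(x,220.7),.008) for x in(279.3,356)];print(np.linalg.norm(a-b),(a+b)/2+d*.045)
go((.4575,.062,.08,3.9))
E
```

```text
0.08984560774766444 [0.45799208 0.05898386 0.009     ]
0.08865012583173276 [0.45628664 0.06084695 0.008     ]
at [0.4468 0.0549 0.1658] [1.7999e+02 5.0000e-02 3.9000e+00] t 24.38 w 0.0297 J [ 32.   3. -33.  -0. -54.  62.]
dp [11.2, -6.4, 85.8] roll -0.0
```

send_rows:
  steps:
    - {"dp": [11, -5.5, 30], "roll": 0, "jaw": 20}
    - {"dp": [11, -5.5, 75], "roll": 0, "jaw": 20}
    - {"dp": [11, -5.5, 110], "roll": 0, "jaw": 20}
    - {"dp": [11, -5.5, 128], "roll": 0, "jaw": 20}
    - {"dp": [11, -5.5, 132], "roll": 0, "jaw": 20}

```text
time_s: 25.0
tcp_pos: [0.4571, 0.0598, 0.0328]
eef_rot: [179.9, 0.2, 3.8]
contact_force: [-0.1, -0.2, -1.6]
gripper_width: 0.0296
gripper_force: 30.0
```

send_rows:
  steps:
    - {"dp": [0, 0, 2], "roll": 0, "jaw": 20}
    - {"dp": [0, 0, 3], "roll": 0, "jaw": 20}
    - {"dp": [0, 0, 3], "roll": 0, "jaw": 20}

```text
time_s: 25.38
tcp_pos: [0.4583, 0.0614, 0.0317]
eef_rot: [-180.0, -0.1, 3.8]
contact_force: [-0.7, 1.1, -1.8]
gripper_width: 0.03
gripper_force: 30.0
```

send_rows:
  steps:
    - {"dp": [0, 0, 1], "roll": 0, "jaw": 20}
    - {"dp": [0, 0, 1.5], "roll": 0, "jaw": 20}
    - {"dp": [0, 0, 1.5], "roll": 0, "jaw": 45}
    - {"dp": [0, 0, 1.5], "roll": 0, "jaw": 65}
    - {"dp": [0, 0, 1.5], "roll": 0, "jaw": 65}

```text
time_s: 26.0
tcp_pos: [0.4579, 0.0613, 0.0296]
eef_rot: [-180.0, -0.0, 3.9]
contact_force: [0.5, -0.4, -0.3]
gripper_width: 0.0535
gripper_force: 0.0
```

send_rows:
  steps:
    - {"dp": [0, 0, -15], "roll": 0, "jaw": 70}
    - {"dp": [0, 0, -50], "roll": 0, "jaw": 90}
    - {"dp": [0, 0, -100], "roll": 0, "jaw": 100}
    - {"dp": [0, 0, -150], "roll": 0, "jaw": 100}
    - {"dp": [0, 0, -185], "roll": 0, "jaw": 100}

```text
time_s: 26.62
tcp_pos: [0.4583, 0.0614, 0.217]
eef_rot: [-179.9, -0.1, 3.9]
contact_force: [0.1, -0.9, -0.2]
gripper_width: 0.0875
gripper_force: 0.0
```

send_rows:
  steps:
    - {"dp": [-20, -60, 0], "roll": 0, "jaw": 100}
    - {"dp": [-40, -120, 0], "roll": 0, "jaw": 100}
    - {"dp": [-60, -180, 0], "roll": 0, "jaw": 100}
    - {"dp": [-75, -240, 0], "roll": 0, "jaw": 100}
    - {"dp": [-85, -290, 0], "roll": 0, "jaw": 100}

```text
time_s: 27.25
tcp_pos: [0.3524, 0.3469, 0.2148]
eef_rot: [-180.0, -0.0, 3.9]
contact_force: [1.4, -0.3, -0.2]
gripper_width: 0.0874
gripper_force: 0.0
```

```bash
python3 - <<'E'
from h import *
T=r.capture("top"); im=T["image"]; cv2.imwrite("pics/t8.png",cv2.resize(im[85:285,200:480],None,fx=2.8,fy=2.8,interpolation=cv2.INTER_CUBIC))
for n,z,lo,hi in(("green",.079,(45,90,40),(85,255,255)),("white",.075,(0,0,165),(180,50,255))):
    for b in blobs(im,lo,hi,40)[0]:
        if 205<b[0][0]<375 and 85<b[0][1]<260: print(n,b,plane(T,b[0],z)[:2].round(4),plane(T,b[0],.037)[:2].round(4))
go()
E
```

```text
green ([353.2, 144.4], [346, 137, 16, 16, 194]) [ 0.6476 -0.1869] [ 0.6572 -0.189 ]
green ([342.0, 190.5], [331, 179, 23, 24, 439]) [ 0.5515 -0.165 ] [ 0.5562 -0.1661]
green ([337.6, 232.6], [326, 221, 24, 24, 451]) [ 0.4658 -0.1573] [ 0.4661 -0.1579]
white ([286.0, 100.0], [282, 96, 10, 9, 69]) [ 0.7422 -0.0448] [ 0.7552 -0.0401]
white ([362.3, 110.4], [343, 100, 35, 21, 148]) [ 0.721  -0.2053] [ 0.7331 -0.2081]
white ([221.7, 126.6], [218, 117, 8, 20, 95]) [0.6835 0.0895] [0.6938 0.1004]
white ([294.0, 139.3], [290, 135, 10, 10, 74]) [ 0.6579 -0.0638] [ 0.667 -0.06 ]
white ([233.3, 195.9], [216, 188, 36, 15, 378]) [0.5373 0.059 ] [0.5409 0.0684]
white ([236.4, 234.5], [228, 217, 15, 36, 363]) [0.4581 0.0494] [0.458  0.0584]
at [0.3523 0.3517 0.2146] [-1.7989e+02 -7.0000e-02  3.9900e+00] t 27.3 w 0.0878 J [ 68.   5. -23.   0. -62.  26.]
```

View pics/t8.png

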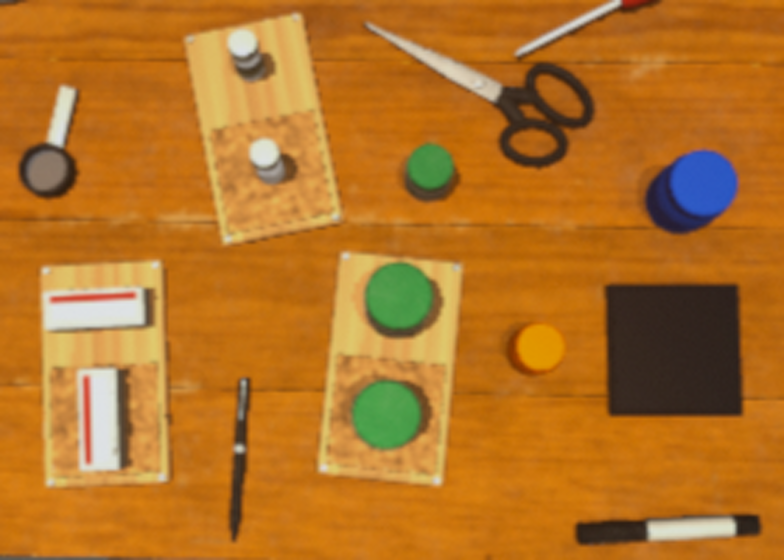

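The view shows all three containers on their own pads: vial at crop (265,155), pack at (98,418), jar at (387,413). Each is within a few mm of its pad's centre. The loupe and the marker have not moved.

```bash
python3 -c "
from plant import r
print(r.close_job())"
```

```text
the job is handed in; nothing more can be done
None
```

The jar, vial and slide pack each rest on their own pads, about 1–5 mm from centre by the camera measurements. The loupe and marker stayed where they were, and the job was handed in at about 27 s of the 122 s limit; hand-in returned no verdict.

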